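# Set the chess clock for White and start it

## Task

Set the chess clock for the coming game: with a fingertip, rub the knurled thumbwheel on its top towards the side of the clock where the white king stands, just one click, into the next stop, and leave it there. Then press the plunger at the other end of the clock, the one away from the king, fully down and let it spring back up. Leave the plunger on the king's side unpressed, do not lift or shift the chessmen or anything else on the table, and finish clear of everything.

Things in the scene. Friction and masses are not known exactly. Their poses are not given: they have to be found in the camera images.
- clock: chess clock: walnut case bound in brass, 85 (x) by 240 (y) by 90 (z) mm, fixed; origin at the centre of its underside, z up, x towards its far side with two round dials, y along its length. Flat top at 90 mm: a knurled steel thumbwheel comes out of a slot in the middle, and a brass plunger stands near each end
- wheel_top (a point): crown (highest point) of the thumbwheel's rim, 98 mm above the table, mid clock; fixed to the case. Wheel: 80 mm diameter, 22 mm wide (clock x), level axis along clock x. Only its top 8 mm (48 mm long along y) stand out of the case: press lightly down on it and rub along clock y. A brass bar across the rim is its index, up at the start; five brass studs on the case mark the stops
- wheel (a joint): angle of the thumbwheel, rad; positive when the crown has moved to clock +y. Sprung stops every 0.45 rad (18 mm of rim travel): -0.9, -0.45, 0, 0.45, 0.9; it starts in the one at 0. Leaving a stop takes up to about 0.07 N m (1.8 N along the rim). When let go it pulls itself into the nearest stop, so it changes over half-way between two (0.225, 0.675). Ends at 1.1 either way
- plunger_l_top (a point): centre of the top face of the plunger at the clock's +y end (clock y = +85 mm): a brass button 22 mm in diameter in a round brass collar 38 mm wide, 12 mm high. The top is 112 mm above the table when up, 10 mm over the collar; it moves with the button, which goes down 6 mm, is fully down at about 4 N and springs back
- plunger_r_top (a point): the same on the plunger at the clock's -y end, clock y = -85 mm
- plunger_l (a joint): how far the +y plunger is pressed, m: 0 up, 0.006 fully down
- plunger_r (a joint): how far the -y plunger is pressed, m: 0 up, 0.006 fully down
- king: the white king: pale boxwood, turned, 99 mm tall with a small cross on top, 38 mm wide foot; stands on the table beside one end of the clock, 170 to 220 mm from its middle. Origin at the centre of its foot, z up
- knight_a: black (ebonized) knight, horse's head, 67 mm tall, 34 mm wide foot, standing on the table beside the other end of the clock; origin at the centre of its foot, z up
- knight_b: a second such black knight, standing on the robot's side of the clock; origin at the centre of its foot, z up
- pawn_a: boxwood pawn, 49 mm tall, 29 mm wide foot, standing behind the clock (its far side); origin at the centre of its foot, z up
- pawn_b: ebonized pawn of the same size and position of origin
- ashtray: round ashtray of thick green glass, 116 mm wide, 32 mm high, out to the left; origin at the centre of its underside, z up
- mug: white mug, 80 mm wide, 90 mm high, out to the right; origin at the centre of its underside, z up
Things that resemble listed ones, but are neither listed nor needed, are in the scene too. Leave any orange look-alike of the knight_b alone.

How it is judged:
On the way, in this order (a step that is already met when the one before it is completed fails the run):
1. the thumbwheel has clicked into the next stop on the king's side (((y of king in the frame of clock above 0 m and value of joint wheel between 0.35 and 0.55 rad) or (y of king in the frame of clock below 0 m and value of joint wheel between -0.55 and -0.35 rad)) and velocity of joint wheel between -0.2 and 0.2 rad/s), for 0.2 s.
2. then the plunger away from the king is pressed fully down (at least 5 of its 6 mm), with the wheel still in its stop (((y of king in the frame of clock above 0 m and value of joint wheel between 0.35 and 0.55 rad) or (y of king in the frame of clock below 0 m and value of joint wheel between -0.55 and -0.35 rad)) and ((y of king in the frame of clock above 0 m and value of joint plunger_r above 0.005 m) or (y of king in the frame of clock below 0 m and value of joint plunger_l above 0.005 m))), for 0.05 s.
At the end, for the whole second after the job is handed in: The thumbwheel rests within 0.1 rad of the next stop (0.45 rad) on the white king's side, both plungers are back up (within 1 mm), and the chessmen, ashtray and mug stand upright (all of step 1 and value of joint each of plunger_l, plunger_r below 0.001 m and angle between each of king, knight_a, knight_b, pawn_a, pawn_b, ashtray, mug's own z axis and vertical below 0.2 rad); the robot touches nothing.
It fails at once if the plunger on the king's side is pressed (by more than 3 mm) ((y of king in the frame of clock above 0 m and value of joint plunger_l above 0.003 m) or (y of king in the frame of clock below 0 m and value of joint plunger_r above 0.003 m)).
It fails at once if the white king is shifted by more than 15 mm, knocked over or lifted (distance of king from where it was at the start of the episode above 0.015 m or angle between king's own z axis and vertical above 0.3 rad).
It fails at once if a knight is shifted by more than 15 mm, knocked over or lifted (distance of any of knight_a, knight_b from where it was at the start of the episode above 0.015 m or angle between any of knight_a, knight_b's own z axis and vertical above 0.3 rad).
It fails at once if a pawn is shifted by more than 15 mm, knocked over or lifted (distance of any of pawn_a, pawn_b from where it was at the start of the episode above 0.015 m or angle between any of pawn_a, pawn_b's own z axis and vertical above 0.3 rad).
It fails at once if the ashtray or the mug is shifted by more than 15 mm, knocked over or lifted (distance of any of ashtray, mug from where it was at the start of the episode above 0.015 m or angle between any of ashtray, mug's own z axis and vertical above 0.3 rad).
It also fails if it takes over 35 s, if anything falls off the work surface, if the arm or the gripper's body presses on something with over 40 N, if the wrist force passes 120 N, or if a joint passes its speed limit or range.

## Robot

A 6-joint arm with a two-finger parallel gripper is mounted at the origin on the work surface. World frame = base frame: x ahead of the robot, y to its left, z up, the work surface at z = 0. Lengths are in m, angles in rad, forces in N, time in s.
With the tool pointing down it reaches from about 0.325 to 0.85 m from the base axis. Payload 4.4 kg.
Tool frame: the origin (TCP) lies at the very end of the fingers, on their centre line; the grasp point (between the pads) lies 19 mm behind it; z points along the fingers, y is the direction in which the jaws open and shut (so a half turn about z gives the same grasp; the last joint's range is limited). The gripper opens to 94 mm and grips with 3 to 60 N. Pads are 16 mm wide; open, the fingers measure 119 mm over their backs; the gripper's body (75 mm by 177 mm) begins 78 mm behind the grasp point.
Start: joints at [1.099, 0.207, 1.542, -0, 1.393, -0.15], TCP at [0.181, 0.546, 0.181] pointing down, gripper open.
Joint ranges: [-2.73, 2.73], [-0.86, 2.22], [0.23, 2.46], [-1.11, 4.25], [0.08, 2.63], [-2.82, 2.82]. Speed limits (rad/s): [2.79, 2.79, 3.14, 3.14, 3.14, 3.14].

## Interface

Orientations are given as a unit quaternion [w, x, y, z].
In Python, from rig import bot gives the robot as it stands.
- The arm moves only by the tool move_arm, never from a script. Its argument "deltas" is a list of rows, each an object with "linear": the shift along the tool's x, y, z in cm, a list of three; "rotation": the turn, a rotation vector about the tool's x, y, z in rad, a list of three. A call has 1 to 12 rows; each row shifts and turns the pose as measured when the row begins, along the tool's axes as they then stand; what a row does not reach is not made up. A row lasts 1/10 s, in which the tool goes at most 50 mm and 8.59 degrees, less where a joint would pass 70% of its speed; a pose out of reach is approached as far as the arm can. A call is refused whole if a number of a shift passes 5 or a number of a turn 0.15, either way. A call with a gripper value outside its range is refused whole. "hand" is the opening, from 0 (shut) to 1 (fully open), set as the call begins (left out, the last holds). The fingers move at their own pace and stop on an object; the grip force is fixed at half the most. Time passes only in rows, so rows that do not move let the fingers close. It gives the time, the measured TCP pose, the force and the opening at its end, in the units of the state.
- bot.get_obs(): the state, without advancing time (a new reading comes with each control period).
- bot.grab_frame(name): name is "scene" or "side" or "wrist"; returns the picture (384x512x3 uint8, blue, green, red); there is no depth.
- bot.calibration(name): a dict with "camera_matrix" (3x3 intrinsics, pixels), "dist_coeffs" ([k1, k2, p1, p2, k3] as OpenCV has them; the pictures are not rectified), "R" (3x3) and "t" (3): a world point X has camera coordinates R X + t. Camera axes: x right, y down, z forward; pixel columns grow to the right and rows downward; lengths in m; the calibration is good to about 2 mm. A picture is of the moment at which its call begins: read the wrist's pose just before it. calibration takes no time and is no camera call; for the wrist camera it gives the pose at the moment of the call.
- bot.hand_in(): hands the job in, once; it reports no verdict.
Trained networks look in the newest picture that a camera, given by its name, has taken for a name from the list of things; names that differ only in an ending like _2 or _b are one class to them, and where a whole thing is asked for, a point or a joint stands for the part that bears it (a point fixed in the world has none). Each returns a list of dicts, best first, with "p" (0 to 1); they miss things now and then, are a little off and sometimes report something else, mostly with a low value. They report only what shows in the picture. A call takes as long as a camera call. They do not tell look-alikes from the thing itself.
- bot.trace(target, camera): "pixels" (384x512 bool, what is visible of it) and "rect" ([left, top, right, bottom] in pixels, round what is visible of it).
The state is a dict: "clock": time; "q": joint angles; "qd": joint speeds; "tau": joint torques, N m; "tool_pos": TCP position; "ee_rot": TCP orientation; "force": force on the tool from outside, world axes, zero at the start; "moment": the same for the moment, N m; "grip_width": finger opening in m.
Only numpy, scipy, OpenCV 4.12 (cv2) and the standard library are available. Lean on these libraries where they do the work, as an engineer would, in place of code of your own. Each camera call takes 0.05 s, during which the arm holds its last target. There are 200 camera calls.

## Working session

There is one attempt and no reset: what is moved stays moved. The work goes in short steps, Python scripts to look and compute and a tool call to move; the robot and the scene stay as the last step left them, time stands still between calls to the robot, and variables do not carry over. Pictures are saved under pics/ and viewed, about 8 in all and at most 12, crops included, and the job is handed in when it is done.

Besides the shell and the picture viewer there is one more tool, called after "Emit:" as name(argument=value, ...), one argument or row to a line, values as JSON. move_arm: Moves the arm, as the interface text tells. Its arguments: {"type":"object","properties":{"deltas":{"type":"array"},"hand":{"type":"number"}},"required":["deltas"]}

```bash
mkdir -p pics; ls
cat > h.py <<'E'
import numpy as np, cv2
from rig import bot
def cal(n):
    c=bot.calibration(n); return [np.array(c[k],float) for k in("camera_matrix","dist_coeffs","R","t")]
def ray(c,uv):
    K,d,R,t=c; p=cv2.undistortPoints(np.array([[uv]],float),K,d)[0,0]
    v=R.T@np.array([p[0],p[1],1]); return -R.T@t, v/np.linalg.norm(v)
def atz(c,uv,z):
    o,v=ray(c,uv); return o+v*(z-o[2])/v[2]
def tri(rays):
    A=sum(np.eye(3)-np.outer(v,v) for o,v in rays); b=sum((np.eye(3)-np.outer(v,v))@o for o,v in rays)
    return np.linalg.solve(A,b)
def proj(c,X):
    K,d,R,t=c; return cv2.projectPoints(np.array(X,float).reshape(-1,1,3),cv2.Rodrigues(R)[0],t,K,d)[0].reshape(-1,2)
E
python3 - <<'E'
from h import *
ims=[]
for n in("scene","side"):
    im=bot.grab_frame(n); cv2.imwrite(f"pics/{n}0.png",cv2.resize(im,(800,600))); c=cal(n)
    for t in("clock","king","knight_a","wheel_top","plunger_l_top","pawn_a","mug","ashtray"):
        print(n,t,[(round(r["p"],2),np.round(r["rect"]).tolist(), np.round(atz(c,((r["rect"][0]+r["rect"][2])/2,r["rect"][3]),0)[:2],3).tolist()) for r in bot.trace(t,n)])
o=bot.get_obs();print(o["clock"],o["tool_pos"],o["ee_rot"],o["force"])
E
```

```text
pics
scene clock [(0.67, [187.0, 190.0, 258.0, 227.0], [0.555, -0.112])]
scene king [(0.73, [268.0, 197.0, 281.0, 222.0], [0.587, 0.07])]
scene knight_a [(0.6, [254.0, 177.0, 263.0, 190.0], [0.357, 0.082]), (0.5, [160.0, 204.0, 173.0, 224.0], [0.475, -0.297]), (0.44, [209.0, 185.0, 215.0, 193.0], [0.324, -0.104])]
scene wheel_top []
scene plunger_l_top []
scene pawn_a [(0.51, [232.0, 220.0, 235.0, 234.0], [0.61, -0.085]), (0.39, [193.0, 222.0, 200.0, 239.0], [0.595, -0.21])]
scene mug [(0.58, [100.0, 189.0, 130.0, 222.0], [0.409, -0.476])]
scene ashtray [(0.62, [355.0, 180.0, 385.0, 199.0], [0.556, 0.469])]
side clock [(0.96, [242.0, 204.0, 298.0, 270.0], [0.433, -0.196])]
side king [(0.55, [289.0, 301.0, 323.0, 337.0], [0.355, -0.468]), (0.44, [247.0, 191.0, 259.0, 207.0], [0.592, 0.138])]
side knight_a [(0.67, [231.0, 247.0, 237.0, 266.0], [0.355, -0.124]), (0.66, [214.0, 226.0, 226.0, 248.0], [0.365, -0.021]), (0.57, [285.0, 268.0, 295.0, 292.0], [0.426, -0.306]), (0.46, [202.0, 218.0, 212.0, 241.0], [0.351, 0.036])]
side wheel_top [(0.59, [245.0, 205.0, 298.0, 272.0], [0.433, -0.207])]
side plunger_l_top []
side pawn_a [(0.5, [305.0, 245.0, 308.0, 264.0], [0.543, -0.231]), (0.46, [284.0, 224.0, 296.0, 235.0], [0.596, -0.079])]
side mug [(0.78, [290.0, 304.0, 326.0, 335.0], [0.366, -0.465])]
side ashtray [(0.73, [179.0, 161.0, 204.0, 180.0], [0.5, 0.443])]
0.9 [0.18132386 0.5456703  0.18147666] [5.69028678e-06 1.59720193e-01 9.87162327e-01 2.23269902e-05] [-0.26612153 -0.06168874  0.64264785]
```

View both.

Run:
```python
import cv2
a=cv2.imread("pics/scene0.png");b=cv2.imread("pics/side0.png")
# crops in 800x600 px coords (scale 1.5625)
s=1.5625
A=a[int(165*s):int(255*s),int(90*s):int(300*s)];B=b[int(175*s):int(345*s),int(190*s):int(340*s)]
A=cv2.resize(A,(800,int(800*A.shape[0]/A.shape[1])));B=cv2.resize(B,(529,600))
cv2.imwrite("pics/sc1.png",A);cv2.imwrite("pics/si1.png",B)
```

```text
(no output)
```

View pics/sc1.png

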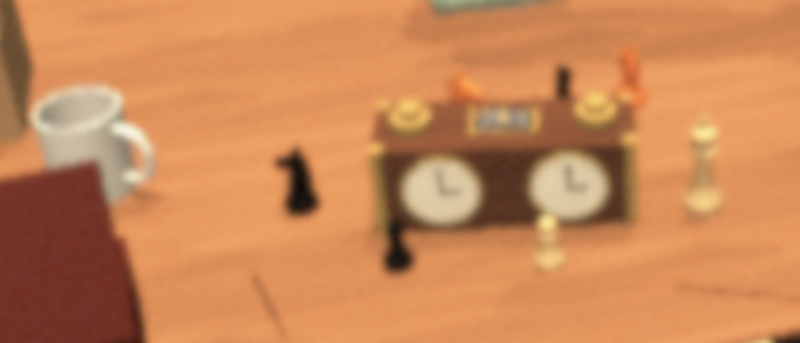

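View pics/si1.png

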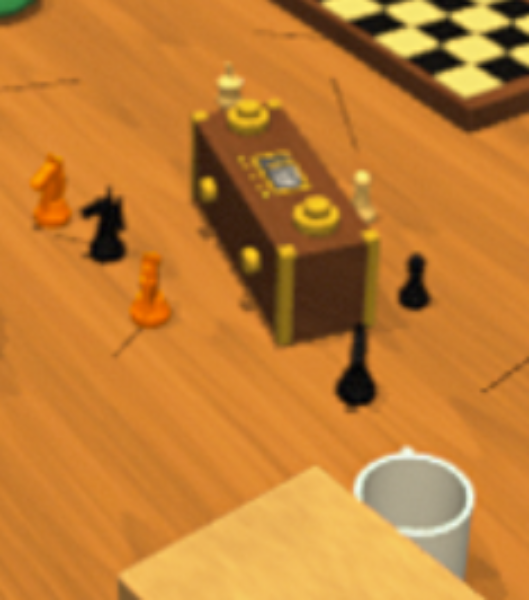

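Run:
```python
from h import *
S=cal("scene");D=cal("side")
for n,a,b,z in(("pr",(410,107),(317,203),.112),("pl",(597,100),(250,108),.112),("w",(505,117),(280,170),.098)):
    a=(90+a[0]/3.81,165+a[1]/3.81); b=(190+b[0]/3.527,175+b[1]/3.527)
    print(n,tri([ray(S,a),ray(D,b)]).round(4),atz(S,a,z).round(4),atz(D,b,z).round(4))
for n,a,b in(("king foot",(703,212),(230,125)),("ka",(300,212),(356,400)),("kb",(563,100),(106,255)),("pa",(548,265),(362,215)),("pb",(397,268),(415,303))):
    a=(90+a[0]/3.81,165+a[1]/3.81); b=(190+b[0]/3.527,175+b[1]/3.527)
    print(n,atz(S,a,0.005).round(3),atz(D,b,.005).round(3))
c=bot.calibration("wrist");R=np.array(c["R"]);print("cam pos",-R.T@c["t"],R, c["camera_matrix"])
```

```text
pr [ 0.4792 -0.1769  0.1063] [ 0.4882 -0.1777  0.112 ] [ 0.4738 -0.1844  0.112 ]
pl [ 0.5214 -0.0126  0.1047] [ 0.53   -0.0137  0.112 ] [ 0.5135 -0.0264  0.112 ]
w [ 0.4986 -0.0945  0.0893] [ 0.51   -0.0955  0.098 ] [ 0.49   -0.1083  0.098 ]
king foot [0.584 0.07  0.005] [0.582 0.108 0.005]
ka [ 0.467 -0.289  0.005] [ 0.433 -0.301  0.005]
kb [ 0.35  -0.003  0.005] [ 0.365 -0.022  0.005]
pa [ 0.616 -0.086  0.005] [ 0.596 -0.092  0.005]
pb [ 0.579 -0.215  0.005] [ 0.553 -0.225  0.005]
cam pos [0.10792752 0.56903571 0.38531226] [[ 3.16244087e-01  9.48677850e-01  1.16116037e-04]
 [ 9.14221766e-01 -3.04790750e-01  2.67022771e-01]
 [ 2.53353980e-01 -8.43382167e-02 -9.63690213e-01]] [[282.94231547   0.         252.32458395]
 [  0.         282.94231547 193.53236346]
 [  0.           0.           1.        ]]
```

Emit:
move_arm(
  deltas=[
    {"linear": [-1.5, -1.5, -2.0], "rotation": [0, 0, 0]},
    {"linear": [-3, -3.3, -2], "rotation": [0, 0, 0]},
    {"linear": [-3, -3.3, -2], "rotation": [0, 0, 0]},
    {"linear": [-3.3, -3.6, -0.5], "rotation": [0, 0, 0]},
    {"linear": [-3.3, -3.6, -0.5], "rotation": [0, 0, 0]},
    {"linear": [-3.3, -3.6, -0.5], "rotation": [0, 0, 0]},
    {"linear": [-3.3, -3.6, -0.5], "rotation": [0, 0, 0]},
    {"linear": [-3.3, -3.6, 0], "rotation": [0, 0, 0]},
    {"linear": [-3.3, -3.6, 0], "rotation": [0, 0, 0]},
    {"linear": [-3.3, -3.6, 0], "rotation": [0, 0, 0]},
    {"linear": [-3.3, -3.6, 0], "rotation": [0, 0, 0]},
    {"linear": [-3.3, -3.6, 0], "rotation": [0, 0, 0]},
  ],
  hand=0,
)

```text
clock: 2.1
tool_pos: [0.4134, 0.036, 0.2678]
ee_rot: [0.007, 0.153, 0.988, 0.002]
force: [0.4, 0.5, 0.0]
grip_width: 0.0021
```

Emit:
move_arm(
  deltas=[
    {"linear": [-2.5, -3.8, 0], "rotation": [0, 0, 0]},
    {"linear": [-2.5, -3.8, 0], "rotation": [0, 0, 0]},
    {"linear": [-2, -3, 0], "rotation": [0, 0, 0]},
    {"linear": [0, 0, 0], "rotation": [0, 0, 0]},
  ],
)

```text
clock: 2.5
tool_pos: [0.4502, -0.0971, 0.2689]
ee_rot: [0.009, 0.157, 0.988, 0.001]
force: [-0.2, 0.8, -1.0]
grip_width: 0.0006
```

Run:
```python
from h import *
import pickle
c=cal("wrist"); im=bot.grab_frame("wrist"); cv2.imwrite("pics/w1.png",cv2.resize(im,(800,600))); cv2.imwrite("pics/w1raw.png",im)
o=bot.get_obs(); pickle.dump((c,o),open("w1.pkl","wb")); print(o["tool_pos"],o["ee_rot"],o["grip_width"],o["force"])
for t in("clock","king","wheel_top","plunger_l_top"):
    print(t,[(round(r["p"],2),np.round(r["rect"]).tolist()) for r in bot.trace(t,"wrist")])
```

```text
[ 0.44966512 -0.09530691  0.26879131] [0.0081375  0.1564422  0.98765165 0.0019591 ] 0.0008502837943343989 [-0.24418524  0.29092215 -0.59129898]
clock []
king []
wheel_top [(0.69, [175.0, 155.0, 347.0, 237.0])]
plunger_l_top [(0.71, [316.0, 193.0, 335.0, 210.0]), (0.71, [174.0, 156.0, 346.0, 237.0])]
```

View pics/w1.png

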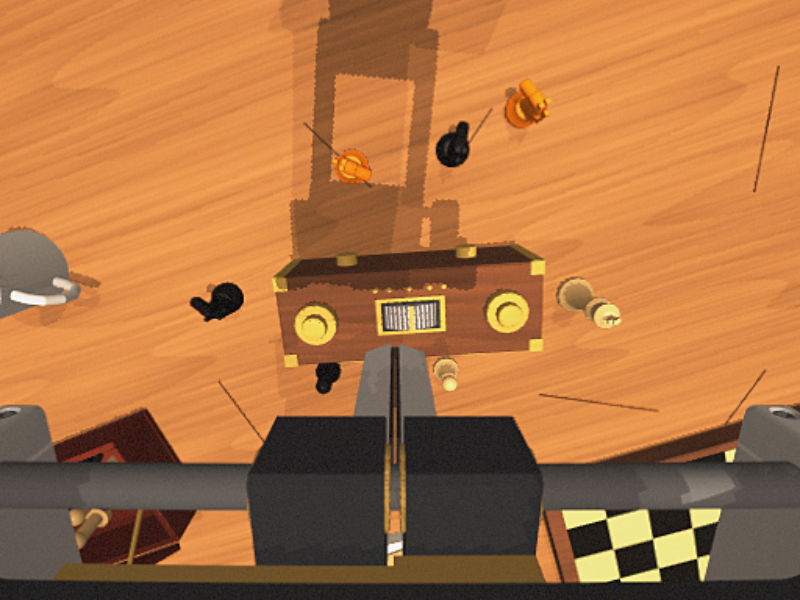

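Run:
```python
import cv2
im=cv2.imread("pics/w1raw.png")[150:240,168:358]
cv2.imwrite("pics/w1c.png",cv2.resize(im,None,fx=4.2,fy=4.2,interpolation=cv2.INTER_CUBIC))
```

```text
(no output)
```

View pics/w1c.png

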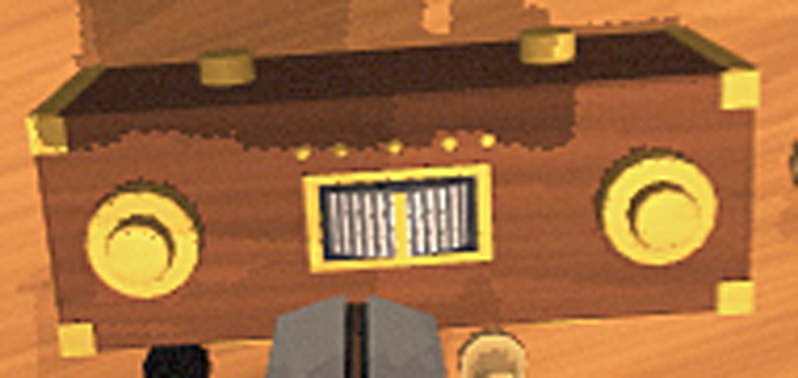

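```bash
cat > fit.py <<'E'
from h import *
import pickle
from scipy.optimize import least_squares
def fit(c,P,M,free_z=True):
    P=np.array(P,float);M=np.array(M,float)
    def W(p):
        x,y,a,z=p; s,k=np.sin(a),np.cos(a)
        return M@np.array([[k,s,0],[-s,k,0],[0,0,1]])+[x,y,z]
    r=least_squares(lambda p:(proj(c,W(p))-P).ravel(),[.5,-.1,-.25,0],x_scale=[.01,.01,.05,.01])
    return r.x,W(r.x),r.fun.reshape(-1,2)
E
python3 - <<'E'
from fit import *
c,o=pickle.load(open("w1.pkl","rb"))
P=np.array([(139,252),(667,217),(402,222),(28,120),(757,68),(752,314),(62,355)])/4.2+[168,150]-.4
M=[(0,-.085,.112),(0,.085,.112),(0,0,.098),(-.0425,-.12,.09),(-.0425,.12,.09),(.0425,.12,.09),(.0425,-.12,.09)]
p,W,r=fit(c,P,M); print(p.round(4));print(W[:3].round(4));print(r.round(1))
p,W,r=fit(c,P[:3],M[:3]); print(p.round(4));print(W[:3].round(4))
for q,z in zip(P[:3],(.112,.112,.098)): print(atz(c,q,z).round(4))
k=[atz(c,np.array(q)/1.5625,0) for q in((575,296),(215,308),(453,150))];print("king,ka,kb~",np.round(k,3))
R=cv2.Rodrigues(np.zeros(3))[0]
from scipy.spatial.transform import Rotation as Ro
print(Ro.from_quat(np.r_[o["ee_rot"][1:],o["ee_rot"][0]]).as_matrix().round(3))
E
```

```text
[ 4.959e-01 -9.680e-02 -2.492e-01 -4.000e-04]
[[ 0.4749 -0.1791  0.1116]
 [ 0.5168 -0.0144  0.1116]
 [ 0.4959 -0.0968  0.0976]]
[[-0.3  0.6]
 [ 0.2  0.7]
 [-0.4  0.4]
 [ 0.  -0.6]
 [ 0.3  0.1]
 [-0.2 -1.1]
 [ 0.4 -0.2]]
[ 0.4957 -0.0964 -0.2487 -0.002 ]
[[ 0.4748 -0.1788  0.11  ]
 [ 0.5167 -0.014   0.11  ]
 [ 0.4957 -0.0964  0.096 ]]
[ 0.4741 -0.1783  0.112 ]
[ 0.5157 -0.0144  0.112 ]
[ 0.4954 -0.096   0.098 ]
king,ka,kb~ [[ 0.562  0.078  0.   ]
 [ 0.45  -0.307  0.   ]
 [ 0.372 -0.008  0.   ]]
[[-0.951  0.309  0.017]
 [ 0.309  0.951  0.001]
 [-0.015  0.006 -1.   ]]
```

Emit:
move_arm(
  deltas=[
    {"linear": [-1.4, 0.1, 2.5], "rotation": [0, 0.018, -0.065]},
    {"linear": [-1.4, 0.1, 3.5], "rotation": [0, 0, 0]},
    {"linear": [-1.4, 0.1, 3.5], "rotation": [0, 0, 0]},
    {"linear": [0, 0, 2.5], "rotation": [0, 0, 0]},
    {"linear": [0, 0, 0], "rotation": [0, 0, 0]},
    {"linear": [0, 0, 0], "rotation": [0, 0, 0]},
  ],
)

```text
clock: 3.35
tool_pos: [0.4948, -0.0908, 0.1504]
ee_rot: [0.004, 0.112, 0.994, 0.003]
force: [0.3, 0.3, 0.0]
grip_width: 0.0008
```

```bash
cat > where.py <<'E'
from h import *
from scipy.spatial.transform import Rotation as Ro
o=bot.get_obs(); C=np.array([.4957,-.0965,0]); a=-.249
k=np.array([[np.cos(a),np.sin(a),0],[-np.sin(a),np.cos(a),0],[0,0,1]])
T=Ro.from_quat(np.r_[o["ee_rot"][1:],o["ee_rot"][0]]).as_matrix()
print("t",round(o["clock"],2),"tcp in clock mm",(k@(o["tool_pos"]-C)*1e3).round(1),"F clock",(k@o["force"]).round(2)); print("tool axes in clock\n",(k@T).round(3))
E
python3 where.py
```

```text
t 3.35 tcp in clock mm [ -2.3   5.3 150.4] F clock [0.18 0.32 0.  ]
tool axes in clock
 [[-1.    -0.024  0.007]
 [-0.024  1.     0.006]
 [-0.007  0.006 -1.   ]]
```

Emit:
move_arm(
  deltas=[
    {"linear": [-0.23, -1.35, 2.5], "rotation": [0.0, 0.007, 0.024]},
    {"linear": [0, 0, 1.5], "rotation": [0, 0, 0]},
    {"linear": [0, 0, 0], "rotation": [0, 0, 0]},
  ],
)

```text
clock: 3.65
tool_pos: [0.4982, -0.1037, 0.116]
ee_rot: [0.006, 0.123, 0.992, 0.002]
force: [-0.7, -0.1, 0.1]
grip_width: -0.0
```

```bash
python3 where.py
```

```text
t 3.65 tcp in clock mm [  4.2  -6.4 116. ] F clock [-0.61 -0.25  0.11]
tool axes in clock
 [[-1.    -0.003  0.011]
 [-0.003  1.     0.005]
 [-0.011  0.005 -1.   ]]
```

Emit:
move_arm(
  deltas=[
    {"linear": [0.4, -0.2, 1.0], "rotation": [0, 0.01, 0]},
    {"linear": [0, 0, 0.4], "rotation": [0, 0, 0]},
    {"linear": [0, 0, 0], "rotation": [0, 0, 0]},
  ],
)

```text
clock: 3.95
tool_pos: [0.4966, -0.1051, 0.1059]
ee_rot: [0.004, 0.122, 0.993, 0.002]
force: [-0.7, 0.0, 0.9]
grip_width: 0.0005
```

```bash
python3 where.py
```

```text
t 3.95 tcp in clock mm [  3.   -8.1 105.9] F clock [-0.67 -0.16  0.9 ]
tool axes in clock
 [[-1.    -0.005  0.008]
 [-0.005  1.     0.004]
 [-0.008  0.004 -1.   ]]
```

Emit:
move_arm(
  deltas=[
    {"linear": [0.3, 0, 0.5], "rotation": [0, 0, 0]},
    {"linear": [0, 0, 0.2], "rotation": [0, 0, 0]},
    {"linear": [0, 0, 0], "rotation": [0, 0, 0]},
  ],
)

```text
clock: 4.25
tool_pos: [0.4945, -0.1045, 0.0998]
ee_rot: [0.005, 0.122, 0.993, 0.001]
force: [-0.5, 0.1, 0.3]
grip_width: 0.0002
```

Emit:
move_arm(
  deltas=[
    {"linear": [0, 0, 0.2], "rotation": [0, 0, 0]},
  ],
)

```text
clock: 4.35
tool_pos: [0.4948, -0.1046, 0.098]
ee_rot: [0.006, 0.122, 0.993, 0.001]
force: [0.8, 0.4, 0.3]
grip_width: 0.0005
```

Emit:
move_arm(
  deltas=[
    {"linear": [0, 0, 0.2], "rotation": [0, 0, 0]},
  ],
)

```text
clock: 4.45
tool_pos: [0.4948, -0.1046, 0.0959]
ee_rot: [0.006, 0.122, 0.993, 0.001]
force: [0.1, -0.1, -1.1]
grip_width: 0.0004
```

Emit:
move_arm(
  deltas=[
    {"linear": [0, 0, 0.1], "rotation": [0, 0, 0]},
  ],
)

```text
clock: 4.55
tool_pos: [0.4948, -0.1046, 0.0947]
ee_rot: [0.006, 0.122, 0.993, 0.001]
force: [-0.9, 0.5, 0.6]
grip_width: 0.0003
```

Emit:
move_arm(
  deltas=[
    {"linear": [0, 0, 0.1], "rotation": [0, 0, 0]},
  ],
)

```text
clock: 4.65
tool_pos: [0.4948, -0.1046, 0.0936]
ee_rot: [0.006, 0.122, 0.993, 0.001]
force: [-0.2, -0.3, 0.4]
grip_width: 0.0002
```

```bash
python3 - <<'E'
from h import *
im=bot.grab_frame("wrist"); s=bot.grab_frame("side"); c=cal("wrist")
print(proj(c,[bot.get_obs()["tool_pos"]]), proj(cal("side"),[bot.get_obs()["tool_pos"]]))
a=cv2.resize(im[120:330,130:390],(800,646))[:440]; a=cv2.resize(a,(600,330))
b=cv2.resize(s[185:275,215:315],(300,270),interpolation=cv2.INTER_CUBIC)
out=np.zeros((600,600,3),np.uint8); out[:330]=a; out[330:,:300]=b; cv2.imwrite("pics/c2.png",out)
E
python3 where.py
```

```text
[[253.72659176 219.40496313]] [[269.8990303  223.48439644]]
t 4.75 tcp in clock mm [ 0.9 -8.  93.4] F clock [-0.89 -0.49  0.58]
tool axes in clock
 [[-1.    -0.005  0.011]
 [-0.005  1.     0.004]
 [-0.011  0.004 -1.   ]]
```

View pics/c2.png

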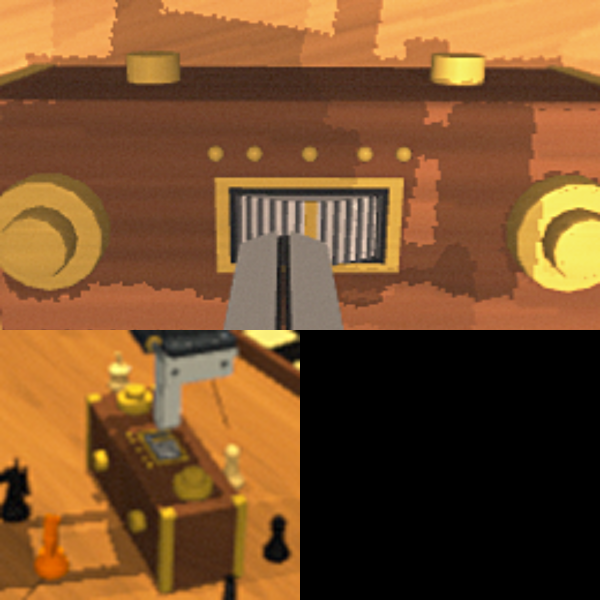

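Run:
```python
from h import *
import pickle
W=bot.grab_frame("wrist"); s=bot.grab_frame("side"); S=bot.grab_frame("scene"); c=cal("wrist")
cv2.imwrite("pics/w3raw.png",W);pickle.dump((c,bot.get_obs()),open("w3.pkl","wb"))
p=bot.get_obs()["tool_pos"]; crown=[.4957,-.0965,.098]
out=np.zeros((600,800,3),np.uint8)
for im,n,(x,y,w,h),(ox,oy,k) in((s,"side",(235,190,66,50),(0,0,6)),(S,"scene",(190,165,66,50),(400,0,6)),(W,"wrist",(150,150,220,80),(0,305,3.6))):
    a=cv2.resize(im[y:y+h,x:x+w],None,fx=k,fy=k,interpolation=cv2.INTER_CUBIC)
    for X,col in((p,(255,0,255)),(crown,(0,255,0)),([.4748,-.1788,.112],(255,255,0)),([.5167,-.014,.112],(255,255,0))):
        q=proj(cal(n),[X])[0]; print(n,q.round(1)); q=(q-[x,y]+.5)*k
        cv2.drawMarker(a,(int(q[0]),int(q[1])),col,cv2.MARKER_CROSS,12,1)
    out[oy:oy+a.shape[0],ox:ox+a.shape[1]]=a[:600-oy,:800-ox]
cv2.imwrite("pics/c3.png",out)
```

```text
side [270.  223.4]
side [268.7 220.9]
side [279.  231.6]
side [259.6 203.7]
scene [219.1 195. ]
scene [221.4 193.7]
scene [196.7 191.2]
scene [245.6 189.4]
wrist [253.7 219.4]
wrist [264.5 220.1]
wrist [144.9 227.1]
wrist [385.5 227.6]
```

View pics/c3.png

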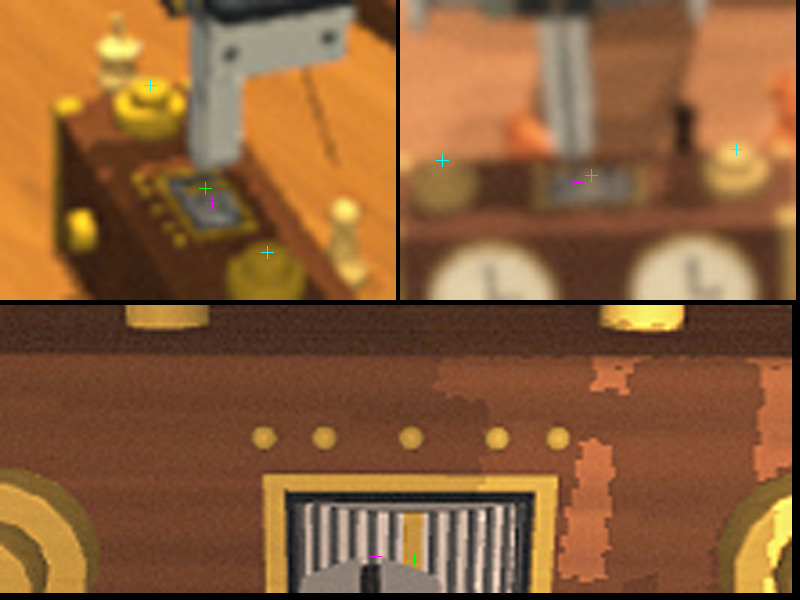

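Run:
```python
from h import *
D=cal("side");S=cal("scene")
sd=lambda x,y:(x/6+234.5,y/6+189.5); sc=lambda x,y:((x-400)/6+189.5,y/6+164.5)
for n,a,b in(("tip",(215,166),(572,158)),("wheel",(208,204),(590,184)),("pr",(266,262),(442,176)),("pl",(151,94),(738,160))):
    print(n,tri([ray(D,sd(*a)),ray(S,sc(*b))]).round(4))
```

```text
tip [ 0.4964 -0.1057  0.114 ]
wheel [ 0.4954 -0.0983  0.0909]
pr [ 0.4761 -0.179   0.1041]
pl [ 0.5179 -0.0134  0.1056]
```

Emit:
move_arm(
  deltas=[
    {"linear": [0, 0, 0.3], "rotation": [0, 0, 0]},
    {"linear": [0, 0, 0.3], "rotation": [0, 0, 0]},
  ],
)

```text
clock: 5.1
tool_pos: [0.4955, -0.1048, 0.088]
ee_rot: [0.006, 0.122, 0.993, 0.001]
force: [-0.3, -0.1, -0.7]
grip_width: 0.0003
```

Emit:
move_arm(
  deltas=[
    {"linear": [0, 0, 0.3], "rotation": [0, 0, 0]},
    {"linear": [0, 0, 0.2], "rotation": [0, 0, 0]},
  ],
)

```text
clock: 5.3
tool_pos: [0.4953, -0.1048, 0.0823]
ee_rot: [0.006, 0.122, 0.993, 0.001]
force: [0.4, -0.4, 0.6]
grip_width: 0.0005
```

Emit:
move_arm(
  deltas=[
    {"linear": [0, 0, 0.2], "rotation": [0, 0, 0]},
  ],
)

```text
clock: 5.4
tool_pos: [0.4952, -0.1047, 0.0799]
ee_rot: [0.006, 0.122, 0.993, 0.001]
force: [-0.7, 0.6, -0.8]
grip_width: 0.0005
```

Emit:
move_arm(
  deltas=[
    {"linear": [0, 0, 0.15], "rotation": [0, 0, 0]},
  ],
)

```text
clock: 5.5
tool_pos: [0.4951, -0.1046, 0.0781]
ee_rot: [0.006, 0.122, 0.993, 0.001]
force: [0.2, -0.4, 0.2]
grip_width: 0.0004
```

Emit:
move_arm(
  deltas=[
    {"linear": [0, 0, 0.1], "rotation": [0, 0, 0]},
  ],
)

```text
clock: 5.6
tool_pos: [0.495, -0.1046, 0.0769]
ee_rot: [0.006, 0.122, 0.993, 0.001]
force: [0.2, 0.6, -0.0]
grip_width: 0.0003
```

Emit:
move_arm(
  deltas=[
    {"linear": [0, 0, 0.1], "rotation": [0, 0, 0]},
  ],
)

```text
clock: 5.7
tool_pos: [0.495, -0.1046, 0.0757]
ee_rot: [0.006, 0.122, 0.993, 0.001]
force: [-0.1, 0.0, 0.3]
grip_width: 0.0003
```

Emit:
move_arm(
  deltas=[
    {"linear": [0, 0, 0.1], "rotation": [0, 0, 0]},
  ],
)

```text
clock: 5.8
tool_pos: [0.4951, -0.1046, 0.0747]
ee_rot: [0.006, 0.122, 0.993, 0.001]
force: [-0.8, -0.9, -0.3]
grip_width: 0.0003
```

Emit:
move_arm(
  deltas=[
    {"linear": [0, 0, 0.1], "rotation": [0, 0, 0]},
  ],
)

```text
clock: 5.9
tool_pos: [0.4952, -0.1047, 0.0737]
ee_rot: [0.006, 0.122, 0.993, 0.001]
force: [-0.4, 0.8, 3.0]
grip_width: 0.0001
```

Emit:
move_arm(
  deltas=[
    {"linear": [0, 0, 0.1], "rotation": [0, 0, 0]},
  ],
)

```text
clock: 6.0
tool_pos: [0.4953, -0.105, 0.0735]
ee_rot: [0.006, 0.122, 0.993, 0.001]
force: [-3.5, 0.3, 8.8]
grip_width: 0.0007
```

Emit:
move_arm(
  deltas=[
    {"linear": [0, 0, 0.1], "rotation": [0, 0, 0]},
  ],
)

```text
clock: 6.1
tool_pos: [0.4952, -0.1054, 0.0735]
ee_rot: [0.006, 0.121, 0.993, 0.0]
force: [-4.4, 0.4, 7.8]
grip_width: 0.0002
```

Emit:
move_arm(
  deltas=[
    {"linear": [0, 0.3, 0.1], "rotation": [0, 0, 0]},
    {"linear": [0, 0.3, 0.1], "rotation": [0, 0, 0]},
    {"linear": [0, 0.3, 0.1], "rotation": [0, 0, 0]},
  ],
)

```text
clock: 6.4
tool_pos: [0.4966, -0.0997, 0.0741]
ee_rot: [0.005, 0.121, 0.993, -0.003]
force: [-3.4, -2.4, 5.9]
grip_width: 0.0005
```

```bash
python3 where.py
python3 - <<'E'
from h import *
W=bot.grab_frame("wrist"); cv2.imwrite("pics/w4.png",cv2.resize(W[140:250,160:350],(760,440),interpolation=cv2.INTER_CUBIC))
E
```

```text
t 6.4 tcp in clock mm [ 1.6 -2.9 74.1] F clock [-2.72 -3.21  5.93]
tool axes in clock
 [[-1.    -0.006  0.01 ]
 [-0.006  1.    -0.004]
 [-0.01  -0.004 -1.   ]]
```

View pics/w4.png

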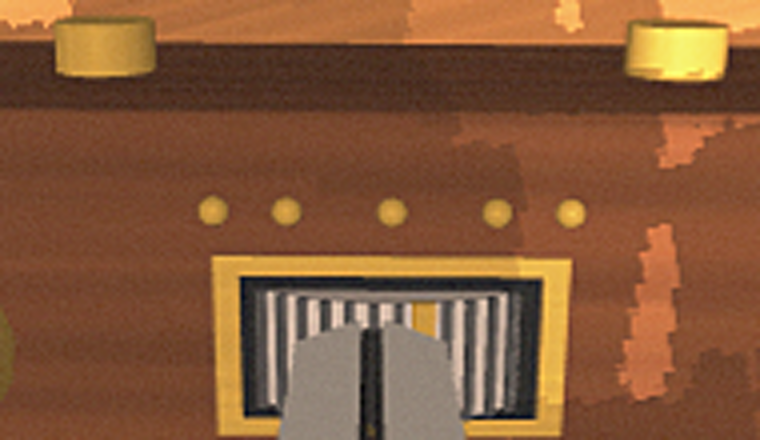

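Emit:
move_arm(
  deltas=[
    {"linear": [0, 0.3, 0.1], "rotation": [0, 0, 0]},
    {"linear": [0, 0.3, 0.1], "rotation": [0, 0, 0]},
    {"linear": [0, 0.3, 0.1], "rotation": [0, 0, 0]},
    {"linear": [0, 0.3, 0.1], "rotation": [0, 0, 0]},
  ],
)

```text
clock: 6.85
tool_pos: [0.4996, -0.0884, 0.0737]
ee_rot: [0.005, 0.121, 0.993, -0.004]
force: [-1.5, 0.2, 4.5]
grip_width: 0.0006
```

```bash
python3 where.py
```

```text
t 6.85 tcp in clock mm [ 1.8  8.8 73.7] F clock [-1.51 -0.14  4.51]
tool axes in clock
 [[-1.    -0.006  0.01 ]
 [-0.006  1.    -0.006]
 [-0.01  -0.006 -1.   ]]
```

Emit:
move_arm(
  deltas=[
    {"linear": [0, 0, -0.5], "rotation": [0, 0, 0]},
    {"linear": [0, 0, -2.5], "rotation": [0, 0, 0]},
    {"linear": [0, 0, -3], "rotation": [0, 0, 0]},
    {"linear": [0, 0, 0], "rotation": [0, 0, 0]},
    {"linear": [0, 0, 0], "rotation": [0, 0, 0]},
  ],
)

```text
clock: 7.35
tool_pos: [0.4985, -0.0877, 0.1339]
ee_rot: [0.004, 0.121, 0.993, -0.004]
force: [-0.5, 0.4, 0.1]
grip_width: 0.0004
```

```bash
python3 where.py
python3 - <<'E'
from h import *
W=bot.grab_frame("wrist"); cv2.imwrite("pics/w5.png",cv2.resize(W[130:240,130:385],(765,330),interpolation=cv2.INTER_CUBIC))
E
```

```text
t 7.35 tcp in clock mm [  0.6   9.2 133.9] F clock [-0.54  0.26  0.1 ]
tool axes in clock
 [[-1.    -0.007  0.009]
 [-0.007  1.    -0.006]
 [-0.009 -0.006 -1.   ]]
```

View pics/w5.png

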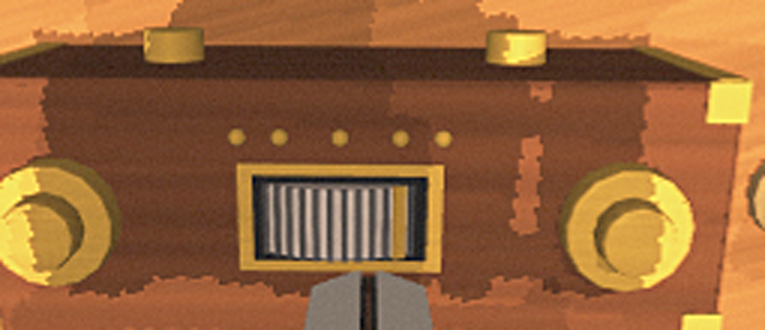

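Emit:
move_arm(
  deltas=[
    {"linear": [0.06, -3.5, 0], "rotation": [0, 0.009, 0]},
    {"linear": [0, -3.5, 0], "rotation": [0, 0, 0]},
    {"linear": [0, -2.4, 0.5], "rotation": [0, 0, 0]},
    {"linear": [0, 0, 1.0], "rotation": [0, 0, 0]},
    {"linear": [0, 0, 0], "rotation": [0, 0, 0]},
  ],
)

```text
clock: 7.9
tool_pos: [0.4722, -0.1792, 0.1127]
ee_rot: [-0.004, 0.12, 0.993, -0.001]
force: [-0.5, -0.2, 0.2]
grip_width: 0.0003
```

```bash
python3 where.py
```

```text
t 7.9 tcp in clock mm [ -2.4 -86.  112.7] F clock [-0.46 -0.28  0.17]
tool axes in clock
 [[-1.    -0.009 -0.008]
 [-0.009  1.    -0.003]
 [ 0.008 -0.003 -1.   ]]
```

Emit:
move_arm(
  deltas=[
    {"linear": [-0.25, 0.1, 1.0], "rotation": [0, -0.008, 0]},
    {"linear": [0, 0, 0.8], "rotation": [0, 0, 0]},
    {"linear": [0, 0, 0], "rotation": [0, 0, 0]},
  ],
)

```text
clock: 8.2
tool_pos: [0.4742, -0.1757, 0.0912]
ee_rot: [-0.001, 0.118, 0.993, -0.0]
force: [0.1, -0.3, -0.2]
grip_width: 0.0002
```

Emit:
move_arm(
  deltas=[
    {"linear": [0, 0, 0.2], "rotation": [0, 0, 0]},
    {"linear": [0, 0, 0.1], "rotation": [0, 0, 0]},
  ],
)

```text
clock: 8.4
tool_pos: [0.4744, -0.1746, 0.0879]
ee_rot: [-0.002, 0.117, 0.993, -0.0]
force: [-1.1, -0.0, 1.9]
grip_width: 0.0002
```

```bash
python3 where.py
python3 - <<'E'
from h import *
W=bot.grab_frame("wrist"); s=bot.grab_frame("side"); out=np.zeros((560,700,3),np.uint8)
out[:280]=cv2.resize(W[150:250,130:380],(700,280)); out[280:,:370]=cv2.resize(s[190:260,235:327],(370,280),interpolation=cv2.INTER_CUBIC)
cv2.imwrite("pics/w6.png",out)
E
```

```text
t 8.4 tcp in clock mm [ -1.4 -80.9  87.9] F clock [-1.03 -0.29  1.92]
tool axes in clock
 [[-1.    -0.014 -0.003]
 [-0.014  1.    -0.001]
 [ 0.003 -0.001 -1.   ]]
```

View pics/w6.png

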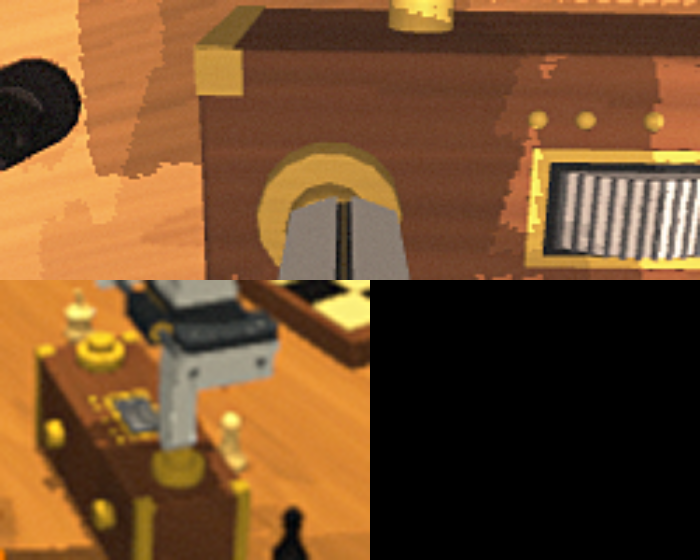

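Emit:
move_arm(
  deltas=[
    {"linear": [0, 0, -0.3], "rotation": [0, 0, 0]},
    {"linear": [0, -0.4, 0.1], "rotation": [0, 0, 0]},
    {"linear": [0, 0, 0.3], "rotation": [0, 0, 0]},
    {"linear": [0, 0, 0.3], "rotation": [0, 0, 0]},
    {"linear": [0, 0, 0.25], "rotation": [0, 0, 0]},
  ],
)

```text
clock: 9.0
tool_pos: [0.475, -0.1793, 0.0833]
ee_rot: [0.0, 0.118, 0.993, -0.001]
force: [-0.8, 1.5, 3.6]
grip_width: 0.0005
```

Emit:
move_arm(
  deltas=[
    {"linear": [0, 0, 0.15], "rotation": [0, 0, 0]},
  ],
)

```text
clock: 9.1
tool_pos: [0.475, -0.1794, 0.0821]
ee_rot: [0.0, 0.118, 0.993, -0.001]
force: [-2.9, 2.1, 11.8]
grip_width: 0.0005
```

Emit:
move_arm(
  deltas=[
    {"linear": [0, 0, 0.15], "rotation": [0, 0, 0]},
  ],
)

```text
clock: 9.2
tool_pos: [0.4751, -0.1794, 0.082]
ee_rot: [0.0, 0.118, 0.993, -0.0]
force: [-5.1, 3.6, 16.3]
grip_width: 0.0005
```

Emit:
move_arm(
  deltas=[
    {"linear": [0, 0, 0.1], "rotation": [0, 0, 0]},
    {"linear": [0, 0, -0.5], "rotation": [0, 0, 0]},
    {"linear": [0, 0, -2], "rotation": [0, 0, 0]},
    {"linear": [0, 0, -4], "rotation": [0, 0, 0]},
    {"linear": [0, 0, -4], "rotation": [0, 0, 0]},
    {"linear": [0, 0, -4], "rotation": [0, 0, 0]},
    {"linear": [0, 0, -1], "rotation": [0, 0, 0]},
    {"linear": [0, 0, 0], "rotation": [0, 0, 0]},
    {"linear": [0, 0, 0], "rotation": [0, 0, 0]},
  ],
)

```text
clock: 10.1
tool_pos: [0.4733, -0.1789, 0.2386]
ee_rot: [-0.003, 0.118, 0.993, -0.0]
force: [-0.7, 0.1, -0.3]
grip_width: 0.0005
```

```bash
python3 where.py
python3 - <<'E'
from h import *
W=bot.grab_frame("wrist"); cv2.imwrite("pics/w7.png",cv2.resize(W[40:260],(800,344),interpolation=cv2.INTER_CUBIC))
E
```

```text
t 10.1 tcp in clock mm [ -1.4 -85.4 238.6] F clock [-0.68 -0.04 -0.34]
tool axes in clock
 [[-1.    -0.013 -0.006]
 [-0.013  1.    -0.001]
 [ 0.006 -0.001 -1.   ]]
```

View pics/w7.png

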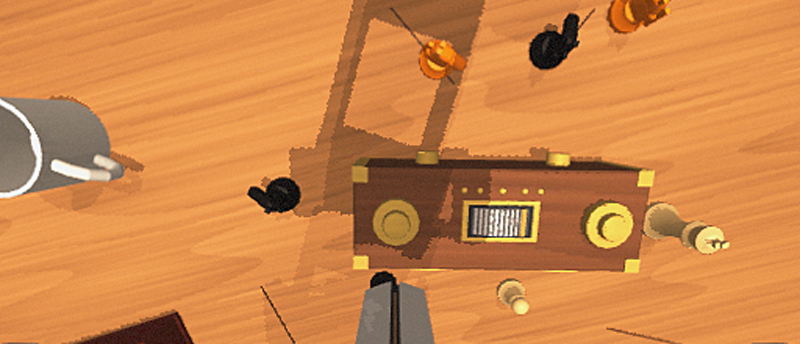

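The index bar at (523, 222) sits opposite the +0.45 stud. Both plungers are up, the chessmen are standing, and the arm is clear, so I'm handing in.

```bash
python3 -c "
from rig import bot
print(bot.hand_in())"
```

```text
the job is handed in; nothing more can be done
None
```

The wheel is set one click towards the white king and the plunger away from him has been pressed and released. I handed the job in at about 10 s. `hand_in` reports no verdict.

- **King's side:** the king stands at the clock's +y end, so I aimed for the +0.45 stop.
- **Wheel:** I rubbed it about 18 mm with the closed fingertips, pressing at roughly 4.5–9 N. Afterwards its index bar sat opposite the +0.45 stud, and it was still there in the last picture.
- **Plunger:** I pressed the -y plunger from first contact at a tool reading of about 88 mm down to 82 mm. It bottomed out at about 16 N, then I let it spring back.
- **Last picture:** both plungers look up, the king, knight_a, knight_b and pawns in view are standing, and the arm is about 15 cm above the plunger with no force on it beyond noise. The ashtray was not in view and pawn_b mostly hidden, but the arm went near neither.

**What disagreed:**
- **Tool height:** the real fingertip ended about 20–24 mm above the reported tool point. I saw this in the side and scene pictures and when contact came late, so I worked from measured contact heights.
- **Fixed cameras:** the two fixed cameras together placed the clock's top about 6–8 mm lower than the text and the wrist camera did.

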